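# Pin the sprung tension wheel of the coil winder

### The job

Lock the coil winder's sprung tension wheel for servicing: take the red-handled locking pin out of its grey parking block, put it in the hole of the wheel, and with it turn the wheel counterclockwise (seen from above) against its spring, pressing the pin down only gently, until you feel it fall into the hidden hole underneath. Push it fully home so that its collar sits on the wheel, and let go; the pin must hold the wheel. Do not let the wheel fly back, and leave the other things on the desk alone.

Things in the scene. Friction and masses are not known exactly. Their poses are not given: they have to be found in the camera images.
- winder: The coil winder's take-up unit, fixed to the desk: blue base plate 140 x 140 x 6 mm, on it a dark lock disc (top 24 mm over the desk), over that, 1 mm clear, the aluminium tension wheel. Origin: centre of the plate's underside, under the wheel's axis; z up. Limits: contact forces on the pin 40 N in all, spring load included (3 to 10 N of push are ample); gripper on winder 15 N.
- wheel (a joint): Angle of the tension wheel about the vertical axis, rad: 0 at its rest stop, growing counterclockwise seen from above, far stop at 1.5. A spring drives it back to 0; the force at its hole, along the circle, is about 4 N at rest and 7 to 8 N at 1 rad. Let go, it flies back.
- wheel_axis (a point): Point on the wheel's axis at the height of the wheel's flat top, 35 mm over the desk. The wheel is 120 mm across and 10 mm thick (25 to 35 mm over the desk); the 26 mm hub and its nut reach up to 45 mm.
- wheel_hole (a point): Centre of the mouth of the wheel's only through hole, at the wheel's flat top (35 mm over the desk); 12 mm across with a 2 mm chamfer, 42 mm from the axis. It moves with the wheel. A thin red ring, 20 mm across, marks it.
- park_block: Grey parking block fixed to the desk, 44 x 44 x 30 mm on a 60 x 50 mm foot, with one upright hole 12 mm across and 27 mm deep in the centre of its top. Origin: centre of its underside.
- lock_pin: Locking pin, about 60 g, upright in the parking block, collar on its top. Origin: centre of the shank's tip; z up along the pin. Steel shank 10 mm thick, 25 mm long, tip tapered over 3 mm to 5.6 mm; collar 21 mm across at 25 to 29 mm; red handle 18 x 18 mm (flats along x and y) at 29 to 71 mm. Tip 24 mm over the desk when sliding on the disc, 10 mm when fully home, collar on the wheel.
- disc_top (a point): Centre of the flat top of the lock disc, 24 mm over the desk, under the wheel. The disc has one lock hole, 12 mm across, 18 mm deep, 2 mm chamfer, on the same 42 mm radius as the wheel's hole. The wheel hides it and its place differs each time: 0.5 to 1.1 rad counterclockwise of where the wheel's hole stands at rest. It must be found by feel; the rest of the top is flat.
- solder_reel: Bystander: reel of grey solder, 91 x 88 x 84 mm; leave it where it is. Origin: centre of its underside.
- tape_measure: Bystander: white tape measure with a green disc, 28 x 61 x 50 mm; leave it where it is. Origin: centre of its underside.
- cutters_blue: Bystander: blue-handled cutters, 66 x 108 x 12 mm; leave it where it is. Origin: centre of its underside.
- marker_pen: Bystander: black marker pen, 121 mm long; leave it where it is. Origin: centre of its underside.
- rosin_tin: Bystander: round tin of brown rosin, 67 mm across, 42 mm high; leave it where it is. Origin: centre of its underside.
- bnc_tee: Bystander: small brown T-shaped connector, 16 x 33 x 26 mm; leave it where it is. Origin: centre of its underside.
- cell: Bystander: black and blue battery cell lying on the desk, 15 x 50 mm; leave it where it is. Origin: centre of its underside.

How it is judged:
On the way, in this order (a step that is already met when the one before it is completed fails the run):
1. the pin stands in the hole of the wheel (horizontal distance between lock_pin and wheel_hole below 0.005 m and z of lock_pin in the frame of winder below 0.03 m), for 0.1 s.
2. with the pin in its hole the wheel has been turned against its spring (horizontal distance between lock_pin and wheel_hole below 0.006 m and z of lock_pin in the frame of winder below 0.03 m and value of joint wheel above 0.3 rad), for 0.1 s.
At the end, for the whole second after the job is handed in: The pin stands in the wheel's hole and in the lock hole under it, home to within 3 mm and within 0.2 rad of upright, at rest and let go, and holds the wheel more than 0.4 rad from its rest stop (value of joint wheel above 0.4 rad and horizontal distance between lock_pin and wheel_hole below 0.006 m and z of lock_pin in the frame of winder below 0.013 m and angle between lock_pin's own z axis and vertical below 0.2 rad and linear speed of lock_pin below 0.02 m/s); the robot touches nothing.
It fails at once if the pin is forced against wheel and disc with more than 40 N in all (contact force between lock_pin and winder above 40 N).
It fails at once if the gripper presses on the winder with more than 15 N (contact force between the fingers and winder above 15 N).
It fails at once if the wheel flies back (velocity of joint wheel below -2 rad/s).
It fails at once if a bystander is moved (distance of any of solder_reel, tape_measure, cutters_blue, marker_pen, rosin_tin, bnc_tee, cell from where it was at the start of the episode above 0.02 m).
It also fails if it takes over 51 s, if anything falls off the work surface, if the arm or the gripper's body presses on something with over 40 N, if the wrist force passes 120 N, or if a joint passes its speed limit or range.

### The arm

A 6-joint arm with a two-finger parallel gripper is mounted at the origin on a cart in front of the work surface, level with it; the furniture and walls round the work are solid. World frame = base frame: x ahead of the robot, y to its left, z up, the work surface at z = 0. Lengths are in m, angles in rad, forces in N, time in s.
With the tool pointing down it reaches from about 0.25 to 0.725 m from the base axis. Payload 4 kg.
Tool frame: the origin (TCP) lies at the very end of the fingers, on their centre line; the grasp point (between the pads) lies 19 mm behind it; z points along the fingers, y is the line along which they close (so a half turn about z gives the same grasp; the last joint's range is limited). The gripper opens to 85 mm and grips with 20 to 120 N. Pads are 22 mm wide; open, the fingers measure 114 mm over their backs; the gripper's body (76 mm by 85 mm) begins 54 mm behind the grasp point. The pads swing forward as they close: fully open they stand 13 mm farther back than shut.
Start: joints at [-1.329, 0.241, 0.005, 1.335, 0, 1.571], TCP at [0.12, -0.485, 0.231] pointing down, gripper open.
Joint ranges: [-2.72, 2.72], [-1.05, 1.87], [-1.09, 1.28], [-1.99, 2.15], [-1.42, 1.44], [-3.14, 3.14]. Speed limits (rad/s): [2.79, 2.79, 3.14, 3.14, 3.14, 3.14].

### API

Orientations are given as a unit quaternion [x, y, z, w].
In Python, from workcell import bot, vision, workorder, boxes_of gives the robot as it stands.
- The arm moves only by the tool send_rows, never from a script. Its argument "motion" is text: rows parted by semicolons, each of 5 numbers parted by spaces: the closure, from -1 (fully open) to 1 (shut), so that 0 is half open, then the shift along the tool's x, y, z in cm, then the turn about the tool's z in rad. In form: claw x y z twist; .... A call has 1 to 5 rows; each row is the pose to reach, as a shift and turn from the pose commanded when the call began, along the tool's axes at that moment; what a row does not reach only later rows make up. A row lasts 1/10 s, in which the tool goes at most 50 mm and 8.59 degrees, less where a joint would pass 70% of its speed; a pose out of reach is approached as far as the arm can. A call with a gripper value outside its range is refused whole. The fingers move at their own pace and stop on an object; the grip force is fixed at half the most. Time passes only in rows, so rows that repeat a pose let the fingers close. It gives the time, the measured TCP pose, the force, the opening and the grip force at its end, in the units of the state.
- bot.get_obs(): the state, without advancing time (a new reading comes with each control period).
- vision.camera(name): name is "scene" or "side" or "wrist"; returns the picture (480x640x3 uint8, red, green, blue); there is no depth.
- vision.camera_model(name): a dict with "fov_y" (degrees; the focal length in pixels is half the picture's height over the tangent of half this angle, whatever the lens; pixels are square), "cx", "cy" (the principal point, pixels), "world_from_camera" (4x4, takes a point from camera to world coordinates); the wrist camera has in their place "hand_eye" (4x4, takes a point from camera to tool coordinates, whose origin is the TCP and whose axes are the flange's). Camera axes: x right, y down, z forward; pixel columns grow to the right and rows downward; lengths in m; the calibration is good to about 2 mm. A picture is of the moment at which its call begins: read the wrist's pose just before it. camera_model takes no time and is no camera call.
- workorder.job_done(): hands the job in; it is judged then, once.
Trained networks look in the newest picture that a camera, given by its name, has taken for a name from the list of things; names that differ only in an ending like _2 or _b are one class to them, and where a whole thing is asked for, a point or a joint stands for the part that bears it (a point fixed in the world has none). Each returns a list of dicts, best first, with "conf" (0 to 1); they miss things now and then, are a little off and sometimes report something else, mostly with a low value. They report only what shows in the picture. A call takes as long as a camera call.
- boxes_of(camera, target): "rect" ([centre column, centre row, width, height] in pixels, round what is visible of it).
The state is a dict: "clock": time; "joint_pos": joint angles; "joint_vel": joint speeds; "tau": joint torques, N m; "eef_pos": TCP position; "tool_rot": TCP orientation; "ft_force": force on the tool from outside, world axes, zero at the start; "ft_torque": the same for the moment, N m; "grip_width": finger opening in m; "grasp_force": force on a finger pad.
Only numpy, scipy, OpenCV 4.12 (cv2) and the standard library are available. Lean on these libraries where they do the work, as an engineer would, in place of code of your own. Each camera call takes 0.05 s, during which the arm holds its last target. There are 200 camera calls.

## Working session

There is one attempt and no reset: what is moved stays moved. The work goes in short steps, Python scripts to look and compute and a tool call to move; the robot and the scene stay as the last step left them, time stands still between calls to the robot, and variables do not carry over. Pictures are saved under pics/ and viewed, at most 10 in all, crops included, and the job is handed in when it is done.

Besides the shell and the picture viewer there is one more tool, called as name(argument=value, ...) on one line, values as JSON. send_rows: Moves the arm, as the interface text tells. Its arguments: {"type":"object","properties":{"motion":{"type":"string"}},"required":["motion"]}

```bash
ls; mkdir -p pics; cat > h.py <<'E'
import numpy as np, cv2
from workcell import bot, vision, workorder, boxes_of
from scipy.spatial.transform import Rotation as R
def model(c):
    m=vision.camera_model(c); f=240/np.tan(np.radians(m["fov_y"])/2)
    if c=="wrist":
        o=bot.get_obs(); T=np.eye(4); T[:3,:3]=R.from_quat(o["tool_rot"]).as_matrix(); T[:3,3]=o["eef_pos"]
        return f,m["cx"],m["cy"],T@np.array(m["hand_eye"])
    return f,m["cx"],m["cy"],np.array(m["world_from_camera"])
def ray(M,u,v):
    f,cx,cy,T=M; d=T[:3,:3]@np.array([(u-cx)/f,(v-cy)/f,1]); return T[:3,3],d
def at(M,u,v,z):
    p,d=ray(M,u,v); return p+d*(z-p[2])/d[2]
def proj(M,P):
    f,cx,cy,T=M; q=T[:3,:3].T@(np.array(P)-T[:3,3]); return f*q[0]/q[2]+cx,f*q[1]/q[2]+cy
def snap(c,n):
    M=model(c); im=vision.camera(c); cv2.imwrite(f"pics/{n}.png",im[:,:,::-1]); return M,im
E
python3 - <<'E'
from h import *
o=bot.get_obs(); print(o)
for c in("scene","side","wrist"):
    M,im=snap(c,c+"0"); print(c,vision.camera_model(c).keys(),M[0],M[3].round(3).tolist())
    for t in("lock_pin","wheel_hole","winder","park_block"):
        for b in boxes_of(c,t)[:2]:
            r=b["rect"]; print(t,np.round(r,1),round(b["conf"],2), at(M,r[0],r[1],.035).round(4))
a=np.hstack([cv2.imread(f"pics/{c}0.png") for c in("scene","side")])
E
```

```text
pics
{'clock': 0.0, 'joint_pos': array([-1.32899454e+00,  2.41401534e-01,  3.74078268e-03,  1.33517586e+00,
       -1.87932850e-05,  1.57078774e+00]), 'joint_vel': array([-0.00202564,  0.00201839, -0.00083013,  0.00141512,  0.00081127,
       -0.00111791]), 'tau': array([-1.58245595e-03, -3.72322118e+01,  2.52403861e+01,  1.70318282e-02,
       -1.30969433e-04,  2.35995394e-06]), 'eef_pos': array([ 0.11957352, -0.48485885,  0.23042497]), 'tool_rot': array([ 9.92699350e-01,  1.20610782e-01, -1.32359265e-04, -1.01156042e-03]), 'ft_force': array([-0.11675975, -0.40885494,  0.33775829]), 'ft_torque': array([0.01397366, 0.00250796, 0.01970056]), 'grasp_force': 0.0, 'grip_width': 0.08527261958359814}
scene dict_keys(['fov_y', 'cx', 'cy', 'world_from_camera']) 493.7434815376585 [[-0.452, -0.471, 0.758, -0.39], [-0.892, 0.22, -0.395, 0.43], [0.019, -0.855, -0.519, 0.671], [0.0, 0.0, 0.0, 1.0]]
lock_pin [256.6 318.5  15.1  39.8] 0.59 [0.3421 0.1812 0.035 ]
lock_pin [291.4 245.1  50.8  25.1] 0.57 [0.5702 0.0024 0.035 ]
wheel_hole [292.4 247.4  50.4  22.5] 0.94 [0.5592 0.0047 0.035 ]
wheel_hole
[... 185 characters left out ...]
ict_keys(['fov_y', 'cx', 'cy', 'world_from_camera']) 595.7766017416394 [[-0.97, -0.152, 0.189, 0.315], [-0.242, 0.559, -0.793, 0.888], [0.014, -0.815, -0.579, 0.767], [0.0, 0.0, 0.0, 1.0]]
lock_pin [359.2 204.2   8.2  21.9] 0.44 [ 0.4955 -0.2251  0.035 ]
wheel_hole [294.4 262.3  59.2  39. ] 0.69 [0.5781 0.0132 0.035 ]
winder [293.5 267.1  92.3  60.1] 0.63 [0.5757 0.028  0.035 ]
park_block [354.7 221.6  25.2  21.4] 0.85 [ 0.4917 -0.1551  0.035 ]
park_block [211.6 309.2  34.1  35.2] 0.74 [0.6828 0.1788 0.035 ]
wrist dict_keys(['fov_y', 'cx', 'cy', 'hand_eye']) 399.92349155398006 [[0.24, -0.928, -0.286, 0.194], [-0.971, -0.229, -0.07, -0.467], [-0.0, 0.294, -0.956, 0.374], [0.0, 0.0, 0.0, 1.0]]
```

View pics/scene0.png

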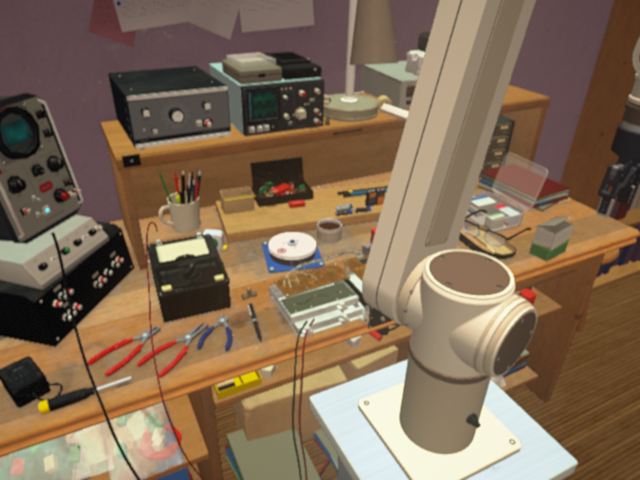

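View pics/side0.png

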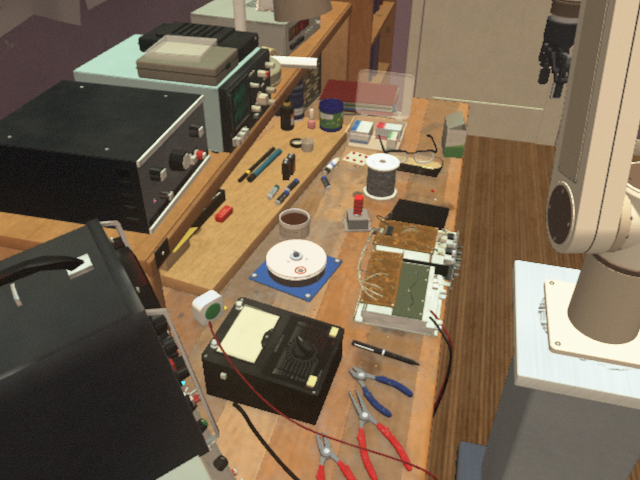

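The side view shows the pin at about (358,205) in its block (355,221), and the wheel centre at about (296,258) with its red ring near (300,270). Next I'll measure both and bring the wrist camera over them.

```bash
python3 - <<'E'
from h import *
M=model("side")
print("pin",at(M,358.5,205,.055).round(3),"blocktop",at(M,356,216,.03).round(3),"axis",at(M,296,254,.045).round(3),"hole",at(M,300,270,.035).round(3))
print("meter",at(M,225,345,.08).round(3),at(M,343,352,.08).round(3),at(M,240,299,.08).round(3),"reel",at(M,381,180,.04).round(3),"tin",at(M,294,222,.04).round(3))
print("chassis",at(M,455,260,.04).round(3),at(M,370,230,.04).round(3),at(M,358,320,.03).round(3))
o=bot.get_obs();print(vision.camera_model("wrist")["hand_eye"])
t=R.from_quat(o["tool_rot"]).as_matrix()
for g in((.48,-.2,.23),): print((t.T@(np.array(g)-o["eef_pos"])*100).round(2))
im=cv2.imread("pics/side0.png")[140:340,200:460]; cv2.imwrite("pics/c1.png",cv2.resize(im,(780,600),interpolation=cv2.INTER_CUBIC))
E
```

```text
pin [ 0.491 -0.191  0.055] blocktop [ 0.494 -0.184  0.03 ] axis [ 0.579 -0.001  0.045] hole [0.561 0.033 0.035]
meter [0.609 0.292 0.08 ] [0.428 0.26  0.08 ] [0.623 0.187 0.08 ] reel [ 0.464 -0.335  0.04 ] tin [ 0.615 -0.112  0.04 ]
chassis [ 0.273 -0.07   0.04 ] [ 0.453 -0.126  0.04 ] [0.427 0.134 0.03 ]
[[ 6.14480086e-04 -9.55658139e-01 -2.94477749e-01  7.65429759e-02]
 [ 9.99999786e-01  6.53291899e-04 -3.34278767e-05  1.77626334e-04]
 [ 2.24325550e-04 -2.94477665e-01  9.55658336e-01 -1.42844818e-01]
 [ 0.00000000e+00  0.00000000e+00  0.00000000e+00  1.00000000e+00]]
[ 41.82 -19.09   0.13]
```

View pics/c1.png

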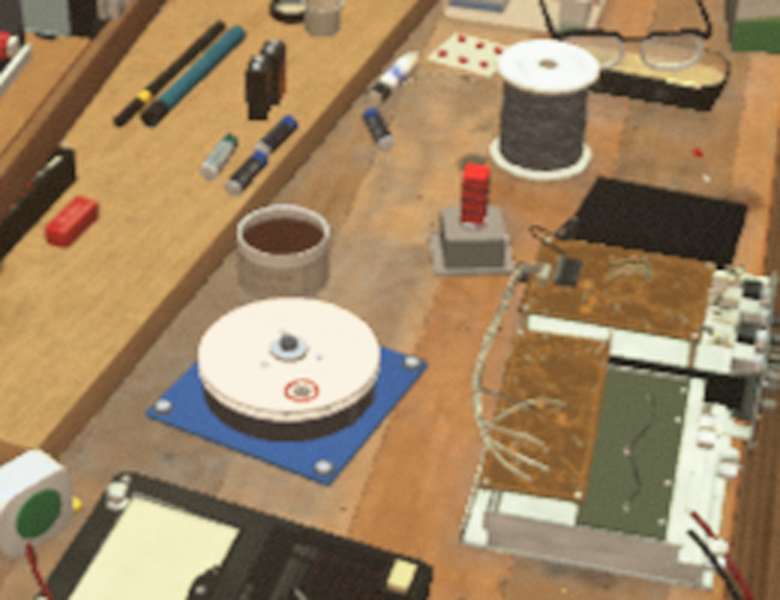

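The crop confirms the layout: pin handle in its block, and the red ring on the wheel at roughly (300,390) in the crop. I'm moving over the pin.

send_rows(motion="-1 21 -9.5 0 0;-1 21 -9.5 0 0;-1 21 -9.5 0 0;-1 21 -9.5 0 0;-1 21 -9.5 0 0")

```text
clock: 1.25
eef_pos: [0.3029, -0.3409, 0.2315]
tool_rot: [0.993, 0.122, 0.0, 0.0]
ft_force: [0.7, -0.4, -0.4]
grip_width: 0.0855
grasp_force: 0.0
```

send_rows(motion="-1 21 -9.5 0 0;-1 21 -9.5 0 0;-1 21 -9.5 0 0;-1 21 -9.5 0 0;-1 21 -9.5 0 0")

```text
clock: 1.75
eef_pos: [0.4844, -0.198, 0.2313]
tool_rot: [0.993, 0.122, 0.001, -0.0]
ft_force: [-0.3, -0.3, 0.3]
grip_width: 0.0851
grasp_force: 0.0
```

send_rows(motion="-1 0 0 0 0;-1 0 0 0 0")

```text
clock: 1.95
eef_pos: [0.4821, -0.1999, 0.231]
tool_rot: [0.993, 0.121, -0.001, -0.0]
ft_force: [0.3, 0.6, 0.1]
grip_width: 0.0852
grasp_force: 0.0
```

```bash
python3 - <<'E'
from h import *
M,im=snap("wrist","w1"); o=bot.get_obs(); print(o["clock"],o["eef_pos"],o["joint_pos"].round(2),R.from_quat(o["tool_rot"]).as_matrix().round(3).tolist())
for t,z in(("lock_pin",.07),("wheel_hole",.035),("park_block",.03)):
    for b in boxes_of("wrist",t)[:2]:
        r=b["rect"]; print(t,np.round(r,1),round(b["conf"],2), at(M,r[0],r[1],z).round(4))
E
```

```text
2.0 [ 0.48147079 -0.20054326  0.23110072] [-0.39  0.28  0.06  1.35 -0.    2.51] [[0.971, 0.24, -0.001], [0.24, -0.971, -0.0], [-0.001, -0.0, -1.0]]
lock_pin [309.5 190.9  25.   37.9] 0.57 [ 0.498  -0.1901  0.07  ]
wheel_hole [ 98.4  51.2 162.4 102.5] 0.91 [ 0.5583 -0.0061  0.035 ]
park_block [312.9 181.8  54.   70.9] 0.55 [ 0.4987 -0.1922  0.03  ]
park_block [506.3 104.2  63.9  32.3] 0.53 [ 0.5988 -0.3304  0.03  ]
```

View pics/w1.png

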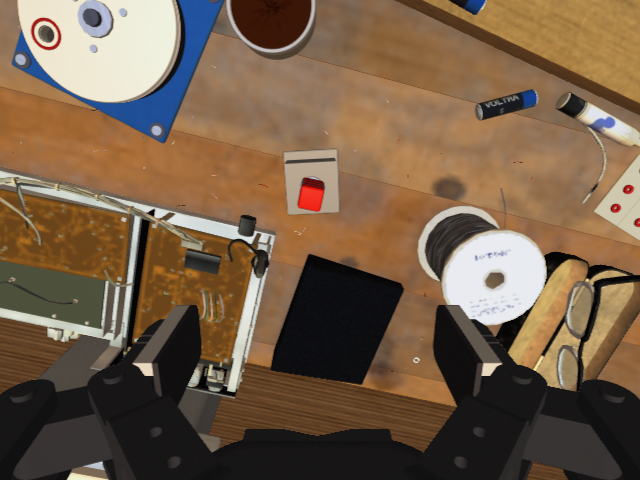

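The wrist view shows the handle at (311,195) in the block, the hole ring at (46,34) and the hub at about (95,18). I'll segment the colours for precise positions.

```bash
cat >> h.py <<'E'
def red(im,box,vmin=0):
    x0,y0,x1,y1=box; a=im[y0:y1,x0:x1].astype(int)
    m=(a[...,0]-np.maximum(a[...,1],a[...,2])>60)&(a[...,0]>vmin); return m
E
python3 - <<'E'
from h import *
o=bot.get_obs(); M=model("wrist"); im=cv2.imread("pics/w1.png")[:,:,::-1]
a=im[170:220,290:335].astype(int); 
m=red(im,(285,165,340,225)); v=im[165:225,285:340,0][m]; print(np.percentile(v,[5,25,50,75,95]))
for th in (0,215):
    m=red(im,(285,165,340,225),th).astype(np.uint8); c=max(cv2.findContours(m,0,1)[0],key=cv2.contourArea)
    r=cv2.minAreaRect(c); b=cv2.boxPoints(r)+[285,165]; print(r,b.round(1).tolist())
    P=np.array([at(M,*p,.076) for p in b]); print(P.round(4).tolist(),P.mean(0).round(4))
    for i in range(2): e=P[i+1]-P[i]; print(np.hypot(*e[:2]).round(4),np.degrees(np.arctan2(e[1],e[0])).round(1))
m=red(im,(20,5,75,60)).astype(np.uint8); c=max(cv2.findContours(m,0,1)[0],key=cv2.contourArea); e=cv2.fitEllipse(c); print(e); p=np.array(e[0])+[20,5]; print("hole",at(M,*p,.035).round(4))
# block corners & hub
print("hub",at(M,94,18,.045).round(4))
print("blockfoot",[at(M,*p,z).round(4).tolist() for p,z in(((285,152),.005),((337,150),.005),((339,213),.03),((287,215),.03))])
cv2.imwrite("pics/c2.png",np.hstack([cv2.resize(im[140:230,270:350],(400,450),interpolation=2)[:,:,::-1],cv2.resize(im[0:90,20:100],(400,450),interpolation=2)[:,:,::-1]]))
E
```

```text
[ 97.6 183.  241.  243.  243. ]
((26.134613037109375, 29.326921463012695), (23.533931732177734, 30.79022979736328), 11.309932708740234) [[296.6, 207.1], [302.6, 176.9], [325.7, 181.5], [319.7, 211.7]]
[[0.4836, -0.1848, 0.076], [0.5073, -0.184, 0.076], [0.508, -0.2016, 0.076], [0.4843, -0.2028, 0.076]] [ 0.4958 -0.1933  0.076 ]
0.0236 1.9
0.0176 -87.6
((25.442310333251953, 33.28845977783203), (21.376659393310547, 21.57277488708496), 11.309932708740234) [[297.8, 206.8], [302.1, 185.6], [323.0, 189.8], [318.8, 211.0]]
[[0.4841, -0.1857, 0.076], [0.5008, -0.1851, 0.076], [0.5014, -0.2012, 0.076], [0.4848, -0.2021, 0.076]] [ 0.4928 -0.1935  0.076 ]
0.0167 2.0
0.0161 -87.7
((25.550844192504883, 28.434106826782227), (26.76860237121582, 33.35404968261719), 145.87677001953125)
hole [0.5612 0.033  0.035 ]
hub [ 0.5801 -0.0077  0.045 ]
blockfoot [[0.5141, -0.1635, 0.005], [0.527, -0.2089, 0.005], [0.4763, -0.2228, 0.03], [0.4635, -0.1784, 0.03]]
```

View pics/c2.png

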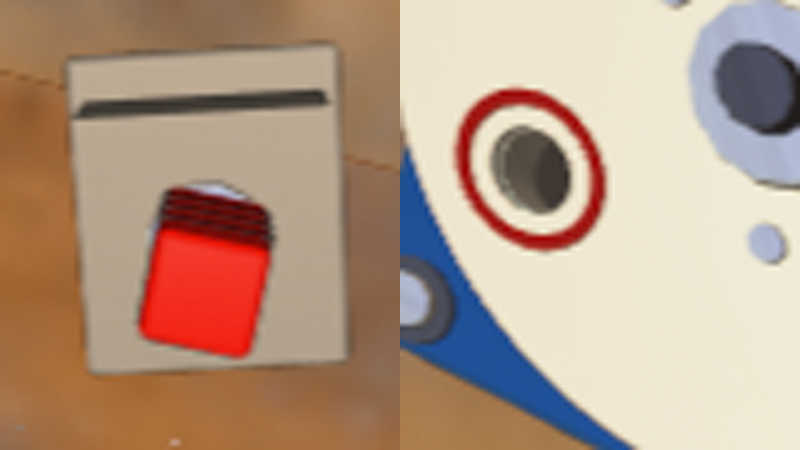

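send_rows(motion="-1 1.2 -0.4 3 0.1;-1 1.2 -0.4 7 0.21;-1 1.2 -0.4 8 0.21;-1 1.2 -0.4 8 0.21;-1 1.2 -0.4 8 0.21")

```text
clock: 2.65
eef_pos: [0.4931, -0.1945, 0.1528]
tool_rot: [1.0, 0.016, 0.001, 0.0]
ft_force: [-0.9, 0.1, 0.6]
grip_width: 0.086
grasp_force: 0.0
```

```bash
cat > look.py <<'E'
from h import *
import sys
n,z=sys.argv[1],float(sys.argv[2])
M,im=snap("wrist",n); o=bot.get_obs(); t=R.from_quat(o["tool_rot"]).as_matrix()
print(o["clock"],o["eef_pos"].round(4),"yaw",np.degrees(np.arctan2(t[1,0],t[0,0])).round(2))
m=red(im,(100,60,540,460),200).astype(np.uint8)
for c in sorted(cv2.findContours(m,0,1)[0],key=cv2.contourArea)[-2:]:
    r=cv2.minAreaRect(c); b=cv2.boxPoints(r)+[100,60]; P=np.array([at(M,*p,z) for p in b]); e=P[2]-P[1]
    print(cv2.contourArea(c),b.round(1).tolist(),P.mean(0).round(4),[np.hypot(*(P[i+1]-P[i])[:2]).round(4) for i in(0,1)],np.degrees(np.arctan2(e[1],e[0])).round(1))
E
python3 look.py w2 .076
```

```text
2.7 [ 0.4937 -0.1946  0.1533] yaw 1.84
748.0 [[299.0, 234.0], [327.0, 234.0], [327.0, 261.0], [299.0, 261.0]] [ 0.494  -0.1921  0.076 ] [np.float64(0.0161), np.float64(0.0166)] -177.7
```

send_rows(motion="-1 0 -0.2 4 0;-1 0 -0.2 7.5 0;-1 0 -0.2 9.5 0;-1 0 -0.2 10.6 0;-1 0 -0.2 10.6 0")

```text
clock: 3.2
eef_pos: [0.4927, -0.1918, 0.0453]
tool_rot: [1.0, 0.016, -0.0, -0.0]
ft_force: [0.0, -0.2, 0.4]
grip_width: 0.0851
grasp_force: 0.0
```

send_rows(motion="0.4 0 0 0 0;0.7 0 0 0 0;1 0 0 0 0;1 0 0 0 0;1 0 0 0 0")

```text
clock: 3.7
eef_pos: [0.4932, -0.1919, 0.0461]
tool_rot: [1.0, 0.016, 0.001, 0.0]
ft_force: [0.2, -0.5, 0.9]
grip_width: 0.0172
grasp_force: 58.5
```

send_rows(motion="1 0 0 0 0;1 0 0 0 0;1 0 0 0 0")

```text
clock: 4.0
eef_pos: [0.4932, -0.1918, 0.046]
tool_rot: [1.0, 0.016, 0.001, 0.0]
ft_force: [-0.6, 0.4, 5.2]
grip_width: 0.0172
grasp_force: 59.0
```

send_rows(motion="1 0 0 -1.5 0;1 0 0 -4 0;1 0 0 -8 0;1 0 0 -9 0;1 0 0 -9 0")

```text
clock: 4.5
eef_pos: [0.4939, -0.1922, 0.1369]
tool_rot: [1.0, 0.016, 0.002, 0.001]
ft_force: [-0.3, -0.8, -0.5]
grip_width: 0.017
grasp_force: 59.4
```

send_rows(motion="1 1 -4 0 0;1 2 -9 0 0;1 3 -14 0 0;1 4 -19 0 0;1 4 -22.3 0 0")

```text
clock: 5.0
eef_pos: [0.525, 0.028, 0.133]
tool_rot: [1.0, 0.024, -0.002, -0.004]
ft_force: [-0.7, -0.7, 0.4]
grip_width: 0.017
grasp_force: 59.4
```

send_rows(motion="1 0 0 0 0;1 0 0 0 0;1 0 0 0 0")

```text
clock: 5.3
eef_pos: [0.525, 0.0236, 0.1341]
tool_rot: [1.0, 0.021, -0.001, -0.003]
ft_force: [0.7, 0.6, -0.8]
grip_width: 0.017
grasp_force: 59.4
```

```bash
python3 look.py w3 .035; python3 -c "
from h import *
print(boxes_of('wrist','lock_pin')[:2],boxes_of('wrist','wheel_hole')[:2])"
```

```text
5.35 [0.5253 0.0233 0.1344] yaw 2.39
1722.0 [[294.0, 335.0], [340.0, 335.0], [340.0, 374.0], [294.0, 374.0]] [0.4388 0.0206 0.035 ] [np.float64(0.0316), np.float64(0.0314)] -176.6
[{'rect': [317.4, 320.1, 54.9, 112.6], 'conf': 0.6}] [{'rect': [367.5, 140.7, 199.3, 205.6], 'conf': 0.72}, {'rect': [367.4, 132.3, 265.7, 264.6], 'conf': 0.38}]
```

View pics/w3.png

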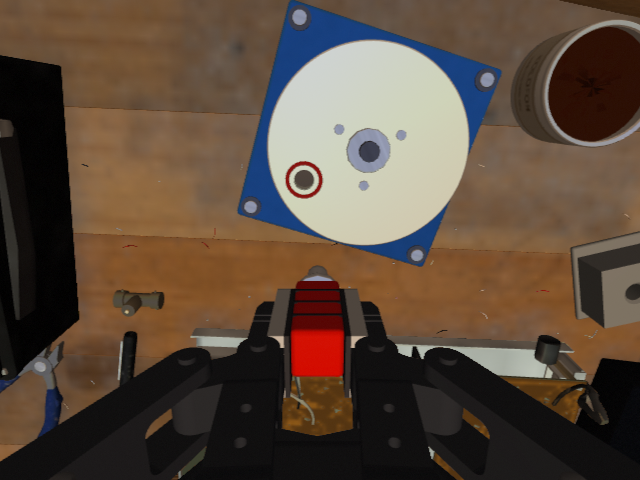

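The pin is held upright, with the handle top at (317,355). The ring is at (304,180), the hub at (369,151), and the wheel is clear of everything.

```bash
cat > meas.py <<'E'
from h import *
im=cv2.imread("pics/w3.png")[:,:,::-1]; M=model("wrist"); o=bot.get_obs(); t=R.from_quat(o["tool_rot"]).as_matrix()
m=red(im,(275,150,335,210)).astype(np.uint8); c=max(cv2.findContours(m,0,1)[0],key=cv2.contourArea); e=cv2.fitEllipse(c); h=at(M,e[0][0]+275,e[0][1]+150,.035)
g=im.astype(int); w=((g.min(2)>170)&(g.max(2)-g.min(2)<70)).astype(np.uint8); c=max(cv2.findContours(w,0,1)[0],key=cv2.contourArea); e2=cv2.fitEllipse(cv2.convexHull(c)); a=at(M,*e2[0],.035)
print("ring",e,"hole",h.round(4),"wheel",e2,"axis",a.round(4),"hub",at(M,368.5,150.5,.045).round(4))
d=h-a; print("r",np.hypot(*d[:2]).round(4),"ang",np.degrees(np.arctan2(d[1],d[0])).round(1))
pz=o["eef_pos"][2]+.030; p=at(M,317.5,355,pz); print("pin top",p.round(4),"tcp",o["eef_pos"].round(4),"tcp proj at tip",proj(M,o["eef_pos"]+t[:,2]*.041))
print("tool delta pin->hole",(t.T@(h-p)*100).round(2),"tcp->hole",(t.T@(h-o["eef_pos"])*100).round(2), "tilt",t[:,2].round(4))
E
python3 meas.py
```

```text
ring ((28.48995590209961, 29.39801788330078), (35.490196228027344, 36.00331115722656), 166.69886779785156) hole [0.562  0.0337 0.035 ] wheel ((367.7492980957031, 142.11199951171875), (196.6529998779297, 205.26071166992188), 30.065990447998047) axis [ 0.5858 -0.0037  0.035 ] hub [ 0.5818 -0.0033  0.045 ]
r 0.0443 ang 122.5
pin top [0.5264 0.0229 0.1649] tcp [0.5256 0.0232 0.1349] tcp proj at tip (np.float64(317.1893556189538), np.float64(272.77218935104764))
tool delta pin->hole [ 3.61 -0.84 13.  ] tcp->hole [ 3.68 -0.84 10.  ] tilt [-0.001   0.0063 -1.    ]
```

send_rows(motion="1 2 -0.4 1 0;1 3.65 -0.85 2.5 0;1 3.65 -0.85 4 0;1 3.65 -0.85 5 0;1 3.65 -0.85 5 0")

```text
clock: 5.95
eef_pos: [0.5605, 0.0299, 0.0836]
tool_rot: [1.0, 0.024, -0.002, -0.005]
ft_force: [-0.9, 0.3, 0.1]
grip_width: 0.017
grasp_force: 59.4
```

send_rows(motion="1 0 0 0 0;1 0 0 0 0")

```text
clock: 6.15
eef_pos: [0.5626, 0.0305, 0.0863]
tool_rot: [1.0, 0.025, 0.001, -0.005]
ft_force: [0.1, -0.9, -0.6]
grip_width: 0.017
grasp_force: 59.4
```

```bash
python3 - <<'E'
from h import *
M,im=snap("wrist","w4"); o=bot.get_obs(); print(o["eef_pos"].round(4),o["ft_force"].round(1)); t=R.from_quat(o["tool_rot"]).as_matrix(); print(t.round(4).tolist())
print(proj(M,[.562,.0337,.035]),proj(M,o["eef_pos"]+t[:,2]*.041))
cv2.imwrite("pics/c4.png",cv2.resize(im[160:360,200:440,::-1],(720,600),interpolation=2))
M,im=snap("side","s4")
print(proj(M,[.562,.0337,.035]))
E
```

```text
[0.5627 0.0306 0.0864] [ 0.2 -0.9 -1. ]
[[0.9987, 0.05, 0.0013], [0.05, -0.9987, 0.0099], [0.0018, -0.0098, -1.0]]
(np.float64(311.9662512469314), np.float64(266.0057229483506)) (np.float64(317.0521888842192), np.float64(272.6238509075881))
(np.float64(299.49136130200907), np.float64(270.078251762037))
```

View pics/c4.png

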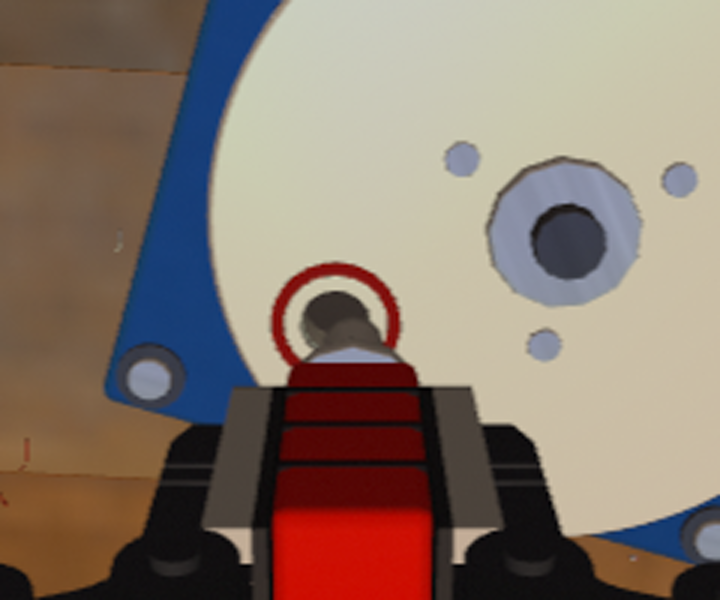

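The tip, at about (350,335) in the crop, sits some 2.7 mm to the right of the hole at (336,322). I'm correcting and going in gently.

send_rows(motion="1 0.05 -0.25 0 0;1 0.05 -0.25 0.5 0;1 0.05 -0.25 0.9 0;1 0.05 -0.25 1.2 0;1 0.05 -0.25 1.2 0")

```text
clock: 6.75
eef_pos: [0.5617, 0.0325, 0.0725]
tool_rot: [1.0, 0.026, -0.001, -0.006]
ft_force: [-0.3, 0.8, -2.0]
grip_width: 0.0169
grasp_force: 59.4
```

send_rows(motion="1 0 0 0.2 0;1 0 0 0.4 0;1 0 0 0.5 0")

```text
clock: 7.05
eef_pos: [0.5619, 0.0327, 0.0681]
tool_rot: [1.0, 0.026, -0.001, -0.006]
ft_force: [-3.6, 2.5, 3.1]
grip_width: 0.017
grasp_force: 59.7
```

send_rows(motion="1 0 0 0.15 0;1 0 0 0.3 0;1 0 0 0.3 0")

```text
clock: 7.35
eef_pos: [0.5619, 0.0327, 0.065]
tool_rot: [1.0, 0.026, -0.001, -0.006]
ft_force: [-3.7, 3.4, 0.6]
grip_width: 0.017
grasp_force: 59.6
```

```bash
python3 - <<'E'
from h import *
o=bot.get_obs(); t=R.from_quat(o["tool_rot"]).as_matrix(); print(o["eef_pos"].round(4),o["ft_force"].round(1),t.round(4).tolist(), o["joint_pos"].round(3))
# current hole centre estimate = tip pos; axis; plan along circle in tool axes (cm), from current TCP
A=np.array([.5818,-.0033]); tip=(o["eef_pos"]+t[:,2]*.041)[:2]; d=tip-A; print("r",np.hypot(*d),np.degrees(np.arctan2(d[1],d[0])))
H=np.array([.562,.0337]);d=H-A;r=.042;a0=np.arctan2(d[1],d[0])
for k in np.arange(0,1.21,.1):
    q=A+r*np.array([np.cos(a0+k),np.sin(a0+k)])-(A+r*np.array([np.cos(a0),np.sin(a0)])); v=t[:2,:2].T@q*100; print(round(k,1),v.round(2))
E
```

```text
[0.5619 0.0327 0.065 ] [-3.7  3.4  0.6] [[0.9986, 0.0526, -0.002], [0.0526, -0.9985, 0.0117], [-0.0014, -0.0118, -0.9999]] [ 0.052  0.487 -0.089  0.996  0.012  3.141]
r 0.04159014440475682 118.7031081842899
0.0 [0. 0.]
0.1 [-0.37  0.2 ]
0.2 [-0.72  0.43]
0.3 [-1.04  0.7 ]
0.4 [-1.34  0.99]
0.5 [-1.6   1.32]
0.6 [-1.84  1.67]
0.7 [-2.03  2.04]
0.8 [-2.19  2.43]
0.9 [-2.3   2.84]
1.0 [-2.38  3.25]
1.1 [-2.41  3.67]
1.2 [-2.41  4.09]
```

send_rows(motion="1 0 0 0 -0.08;1 0 0 0 -0.15;1 0 0 0 -0.15")

```text
clock: 7.65
eef_pos: [0.5615, 0.0325, 0.065]
tool_rot: [0.995, 0.102, -0.001, -0.006]
ft_force: [-4.4, 3.3, 1.8]
grip_width: 0.017
grasp_force: 59.7
```

```bash
cat > st.py <<'E'
from h import *
o=bot.get_obs(); t=R.from_quat(o["tool_rot"]).as_matrix(); print(o["clock"],o["eef_pos"].round(4),"F",o["ft_force"].round(1),"T",o["ft_torque"].round(2),"tilt",t[:2,2].round(4),"yaw",np.arctan2(t[1,0],t[0,0]).round(4),"j",o["joint_pos"].round(3))
A=np.array([.5818,-.0033]); d=(o["eef_pos"]+t[:,2]*.041)[:2]-A; a=np.arctan2(d[1],d[0]); print("r",np.hypot(*d).round(4),"wheel",a-np.radians(118.2),"tip z",o["eef_pos"][2]-.041)
for k in np.arange(.1,1.3,.1):
    a0=np.radians(118.2); q=.042*np.array([np.cos(a0+k)-np.cos(a),np.sin(a0+k)-np.sin(a)]); print(round(k,1),(t[:2,:2].T@q*100).round(2),end="; ")
E
python3 st.py
```

```text
7.65 [0.5615 0.0325 0.065 ] F [-4.4  3.3  1.8] T [0.76 1.12 0.01] tilt [-0.0027  0.0114] yaw 0.2036 j [ 0.052  0.487 -0.09   0.996  0.011  2.99 ]
r 0.0416 wheel 0.019345349962930136 tip z 0.02402618370159936
0.1 [-0.32  0.12]; 0.2 [-0.7   0.29]; 0.3 [-1.06  0.51]; 0.4 [-1.4   0.76]; 0.5 [-1.71  1.04]; 0.6 [-1.99  1.35]; 0.7 [-2.24  1.69]; 0.8 [-2.45  2.05]; 0.9 [-2.62  2.44]; 1.0 [-2.76  2.83]; 1.1 [-2.86  3.24]; 1.2 [-2.91  3.66];
```

send_rows(motion="1 -0.15 0.03 0 0;1 -0.34 0.08 0 0;1 -0.53 0.16 0 0;1 -0.72 0.25 0 0;1 -0.9 0.35 0 0")

```text
clock: 8.15
eef_pos: [0.5562, 0.0292, 0.0654]
tool_rot: [0.995, 0.102, 0.002, -0.008]
ft_force: [0.4, 8.0, -1.8]
grip_width: 0.017
grasp_force: 59.2
```

```bash
python3 st.py
```

```text
8.15 [0.5562 0.0292 0.0654] F [ 0.4  8.  -1.8] T [ 2.09 -0.22  0.05] tilt [0.0029 0.0155] yaw 0.2037 j [ 0.044  0.473 -0.112  0.982  0.015  2.982]
r 0.0418 wheel 0.1626307221124197 tip z 0.02443642809748709
0.1 [ 0.24 -0.11]; 0.2 [-0.14  0.07]; 0.3 [-0.5   0.29]; 0.4 [-0.84  0.54]; 0.5 [-1.15  0.82]; 0.6 [-1.43  1.13]; 0.7 [-1.68  1.47]; 0.8 [-1.89  1.83]; 0.9 [-2.07  2.21]; 1.0 [-2.2   2.61]; 1.1 [-2.3   3.02]; 1.2 [-2.35  3.43];
```

send_rows(motion="1 -0.03 -0.1 0.05 0;1 -0.03 -0.1 0.1 0")

```text
clock: 8.35
eef_pos: [0.5564, 0.0296, 0.0653]
tool_rot: [0.995, 0.101, 0.003, -0.007]
ft_force: [1.2, 8.1, 2.5]
grip_width: 0.017
grasp_force: 59.9
```

```bash
python3 st.py
```

```text
8.35 [0.5564 0.0296 0.0653] F [1.2 8.1 2.5] T [ 1.73 -0.11  0.01] tilt [0.0045 0.0142] yaw 0.2033 j [ 0.046  0.473 -0.113  0.98   0.014  2.984]
r 0.0419 wheel 0.15359544539855818 tip z 0.024291082475743304
0.1 [ 0.21 -0.09]; 0.2 [-0.17  0.09]; 0.3 [-0.53  0.3 ]; 0.4 [-0.87  0.55]; 0.5 [-1.18  0.84]; 0.6 [-1.46  1.15]; 0.7 [-1.71  1.49]; 0.8 [-1.92  1.85]; 0.9 [-2.1   2.23]; 1.0 [-2.24  2.63]; 1.1 [-2.33  3.04]; 1.2 [-2.39  3.45];
```

send_rows(motion="1 -0.2 0 0.05 0;1 -0.38 0.08 0.05 0;1 -0.56 0.18 0.05 0;1 -0.75 0.3 0.05 0;1 -0.93 0.42 0.05 0")

```text
clock: 8.85
eef_pos: [0.5492, 0.0235, 0.0651]
tool_rot: [0.995, 0.102, 0.004, -0.007]
ft_force: [2.5, 7.4, -0.4]
grip_width: 0.017
grasp_force: 59.8
```

```bash
python3 st.py
```

```text
8.85 [0.5492 0.0235 0.0651] F [ 2.5  7.4 -0.4] T [ 1.68 -0.67  0.01] tilt [0.0068 0.0141] yaw 0.2033 j [ 0.035  0.458 -0.138  0.967  0.014  2.973]
r 0.0423 wheel 0.3759227223946304 tip z 0.024102063327325875
0.1 [ 1.   -0.58]; 0.2 [ 0.62 -0.4 ]; 0.3 [ 0.26 -0.19]; 0.4 [-0.08  0.06]; 0.5 [-0.39  0.35]; 0.6 [-0.67  0.66]; 0.7 [-0.92  1.  ]; 0.8 [-1.13  1.36]; 0.9 [-1.31  1.74]; 1.0 [-1.44  2.14]; 1.1 [-1.54  2.55]; 1.2 [-1.59  2.96];
```

send_rows(motion="1 0 0 0.08 0;1 -0.11 0.07 0.1 0;1 -0.21 0.14 0.1 0;1 -0.32 0.22 0.1 0;1 -0.42 0.31 0.1 0")

```text
clock: 9.35
eef_pos: [0.5468, 0.0205, 0.065]
tool_rot: [0.995, 0.102, 0.005, -0.007]
ft_force: [2.3, 8.2, 3.4]
grip_width: 0.017
grasp_force: 60.0
```

```bash
python3 st.py
```

```text
9.35 [0.5468 0.0205 0.065 ] F [2.3 8.2 3.4] T [ 2.17 -0.67  0.01] tilt [0.0092 0.016 ] yaw 0.2038 j [ 0.029  0.453 -0.148  0.961  0.016  2.967]
r 0.0424 wheel 0.46425927428946645 tip z 0.023971694337970077
0.1 [ 1.28 -0.82]; 0.2 [ 0.9  -0.64]; 0.3 [ 0.54 -0.43]; 0.4 [ 0.2  -0.18]; 0.5 [-0.11  0.1 ]; 0.6 [-0.39  0.42]; 0.7 [-0.64  0.76]; 0.8 [-0.85  1.12]; 0.9 [-1.03  1.5 ]; 1.0 [-1.16  1.89]; 1.1 [-1.26  2.3 ]; 1.2 [-1.31  2.72];
```

send_rows(motion="1 -0.08 0.07 0.02 0;1 -0.16 0.15 0.03 0;1 -0.24 0.23 0.03 0;1 -0.32 0.31 0.03 0;1 -0.4 0.4 0.03 0")

```text
clock: 9.85
eef_pos: [0.544, 0.0164, 0.0649]
tool_rot: [0.995, 0.102, 0.006, -0.008]
ft_force: [2.8, 9.8, 5.0]
grip_width: 0.0171
grasp_force: 60.2
```

```bash
python3 st.py
```

```text
9.85 [0.544  0.0164 0.0649] F [2.8 9.8 5. ] T [ 2.55 -0.64  0.01] tilt [0.01   0.0173] yaw 0.2042 j [ 0.021  0.447 -0.157  0.956  0.017  2.958]
r 0.0426 wheel 0.5793707583820531 tip z 0.023946806077701076
0.1 [ 1.61 -1.17]; 0.2 [ 1.23 -0.99]; 0.3 [ 0.87 -0.78]; 0.4 [ 0.54 -0.53]; 0.5 [ 0.23 -0.25]; 0.6 [-0.06  0.07]; 0.7 [-0.3   0.41]; 0.8 [-0.52  0.77]; 0.9 [-0.69  1.15]; 1.0 [-0.83  1.54]; 1.1 [-0.93  1.95]; 1.2 [-0.98  2.37];
```

send_rows(motion="1 -0.06 0.08 0 0;1 -0.12 0.16 0 0;1 -0.19 0.24 0 0;1 -0.25 0.32 0 0;1 -0.32 0.4 0 0")

```text
clock: 10.35
eef_pos: [0.5415, 0.0117, 0.0648]
tool_rot: [0.995, 0.102, 0.006, -0.008]
ft_force: [2.1, 8.9, 4.6]
grip_width: 0.017
grasp_force: 60.1
```

```bash
python3 st.py
```

```text
10.35 [0.5415 0.0117 0.0648] F [2.1 8.9 4.6] T [ 2.41 -0.6   0.04] tilt [0.0096 0.017 ] yaw 0.2042 j [ 0.012  0.443 -0.164  0.954  0.017  2.95 ]
r 0.0429 wheel 0.7035855949050491 tip z 0.023828203208741662
0.1 [ 1.93 -1.59]; 0.2 [ 1.55 -1.41]; 0.3 [ 1.19 -1.2 ]; 0.4 [ 0.85 -0.95]; 0.5 [ 0.54 -0.66]; 0.6 [ 0.26 -0.35]; 0.7 [ 0.01 -0.01]; 0.8 [-0.2   0.35]; 0.9 [-0.38  0.73]; 1.0 [-0.52  1.13]; 1.1 [-0.62  1.54]; 1.2 [-0.67  1.95];
```

send_rows(motion="1 -0.04 0.07 0 0;1 -0.08 0.14 0 0;1 -0.12 0.21 0 0;1 -0.16 0.28 0 0;1 -0.2 0.36 0 0")

```text
clock: 10.85
eef_pos: [0.5396, 0.0067, 0.0642]
tool_rot: [0.995, 0.102, 0.005, -0.007]
ft_force: [2.8, 7.9, 2.6]
grip_width: 0.0171
grasp_force: 60.1
```

```bash
python3 st.py
```

```text
10.85 [0.5396 0.0067 0.0642] F [2.8 7.9 2.6] T [ 1.87 -0.51  0.03] tilt [0.008  0.0146] yaw 0.2035 j [ 0.004  0.442 -0.168  0.953  0.015  2.942]
r 0.0432 wheel 0.831666513128908 tip z 0.02320874365379818
0.1 [ 2.19 -2.06]; 0.2 [ 1.81 -1.88]; 0.3 [ 1.45 -1.66]; 0.4 [ 1.11 -1.41]; 0.5 [ 0.8  -1.13]; 0.6 [ 0.52 -0.82]; 0.7 [ 0.27 -0.48]; 0.8 [ 0.06 -0.12]; 0.9 [-0.12  0.26]; 1.0 [-0.25  0.66]; 1.1 [-0.35  1.07]; 1.2 [-0.4   1.48];
```

The tip dropped 0.6 mm and the push on it fell off, so it is entering the chamfer. I'm pressing gently and creeping forward.

send_rows(motion="1 0 0.02 0.1 0;1 -0.01 0.05 0.15 0;1 -0.01 0.08 0.2 0")

```text
clock: 11.15
eef_pos: [0.5391, 0.0058, 0.0621]
tool_rot: [0.995, 0.102, 0.004, -0.007]
ft_force: [0.7, 7.6, 4.8]
grip_width: 0.0175
grasp_force: 60.3
```

```bash
python3 st.py|head -2
```

```text
11.15 [0.5391 0.0058 0.0621] F [0.7 7.6 4.8] T [ 1.8  -0.2   0.02] tilt [0.0069 0.0146] yaw 0.2035 j [ 0.003  0.444 -0.171  0.949  0.015  2.941]
r 0.0435 wheel 0.853007765072058 tip z 0.021130091682054215
```

send_rows(motion="1 -0.01 0.04 0.1 0;1 -0.01 0.08 0.15 0;1 -0.02 0.1 0.25 0")

```text
clock: 11.45
eef_pos: [0.5391, 0.0057, 0.0599]
tool_rot: [0.995, 0.102, 0.004, -0.008]
ft_force: [0.6, 9.9, 6.6]
grip_width: 0.017
grasp_force: 60.4
```

```bash
python3 st.py|head -2
```

```text
11.45 [0.5391 0.0057 0.0599] F [0.6 9.9 6.6] T [ 2.46 -0.13 -0.05] tilt [0.0071 0.0166] yaw 0.2039 j [ 1.000e-03  4.470e-01 -1.730e-01  9.440e-01  1.700e-02  2.939e+00]
r 0.0435 wheel 0.8527731751033145 tip z 0.018861341078221232
```

send_rows(motion="1 0 -0.04 0.15 0;1 0 -0.08 0.3 0;1 0 -0.1 0.45 0;1 0 -0.1 0.55 0")

```text
clock: 11.85
eef_pos: [0.5391, 0.0061, 0.0542]
tool_rot: [0.995, 0.102, 0.004, -0.007]
ft_force: [1.1, 6.6, 4.1]
grip_width: 0.0173
grasp_force: 60.3
```

```bash
python3 st.py|head -2
```

```text
11.85 [0.5391 0.0061 0.0542] F [1.1 6.6 4.1] T [ 1.92 -0.33  0.02] tilt [0.0073 0.0149] yaw 0.2036 j [ 0.003  0.453 -0.18   0.93   0.015  2.941]
r 0.0436 wheel 0.8457414324727552 tip z 0.01319657808616008
```

send_rows(motion="1 0 -0.02 0.1 0;1 0 -0.04 0.2 0;1 0 -0.05 0.3 0;1 0 -0.05 0.4 0")

```text
clock: 12.25
eef_pos: [0.5392, 0.0063, 0.051]
tool_rot: [0.995, 0.102, 0.005, -0.007]
ft_force: [-1.5, 8.0, 15.3]
grip_width: 0.0172
grasp_force: 61.8
```

```bash
python3 st.py|head -2
```

```text
12.25 [0.5392 0.0063 0.051 ] F [-1.5  8.  15.3] T [1.69 0.48 0.01] tilt [0.0078 0.0142] yaw 0.2034 j [ 0.004  0.457 -0.184  0.922  0.014  2.942]
r 0.0435 wheel 0.8413406606270204 tip z 0.009986974443306332
```

The pin is home: TCP z is 0.051 and the push rose to 15 N. I'm unloading the side force, then opening.

send_rows(motion="1 0.02 -0.1 -0.1 0;1 0.03 -0.2 -0.2 0;1 0.03 -0.22 -0.2 0")

```text
clock: 12.55
eef_pos: [0.5391, 0.008, 0.0515]
tool_rot: [0.995, 0.101, 0.004, -0.006]
ft_force: [2.5, 5.1, -1.3]
grip_width: 0.0174
grasp_force: 59.2
```

send_rows(motion="0.5 0 0 0 0;0.2 0 0 0 0;0.2 0 0 0 0;0.2 0 0 0 0")

```text
clock: 12.95
eef_pos: [0.5351, 0.0062, 0.0503]
tool_rot: [0.995, 0.101, 0.0, -0.005]
ft_force: [-0.3, 0.3, -0.2]
grip_width: 0.0343
grasp_force: 0.0
```

```bash
python3 st.py|head -2
```

```text
12.95 [0.5351 0.0062 0.0503] F [-0.3  0.3 -0.2] T [-0.05  0.01 -0.01] tilt [-0.0006  0.0099] yaw 0.2016 j [ 0.006  0.456 -0.187  0.928  0.01   2.946]
r 0.0478 wheel 0.8687277480386739 tip z 0.009277133164488041
```

send_rows(motion="0.1 0 0 -1 0;0.1 0 0 -2 0;0.1 0 0 -4 0;0.1 0 0 -7 0;0.1 0 0 -10 0")

```text
clock: 13.45
eef_pos: [0.5351, 0.0056, 0.1521]
tool_rot: [0.995, 0.101, 0.0, -0.005]
ft_force: [-0.0, 0.5, 0.3]
grip_width: 0.0385
grasp_force: 0.0
```

send_rows(motion="0.1 -3 0 0 0;0.1 -3 0 0 0;0.1 -3 0 0 0")

```text
clock: 13.75
eef_pos: [0.5059, -0.0004, 0.1514]
tool_rot: [0.995, 0.101, 0.001, -0.005]
ft_force: [1.6, -0.8, 0.5]
grip_width: 0.0384
grasp_force: 0.0
```

```bash
python3 - <<'E'
from h import *
M,im=snap("wrist","w9"); o=bot.get_obs(); print(o["clock"],o["eef_pos"].round(4))
cv2.imwrite("pics/c9.png",im[:,:,::-1])
E
```

```text
13.8 [ 5.063e-01 -3.000e-04  1.511e-01]
```

View pics/c9.png

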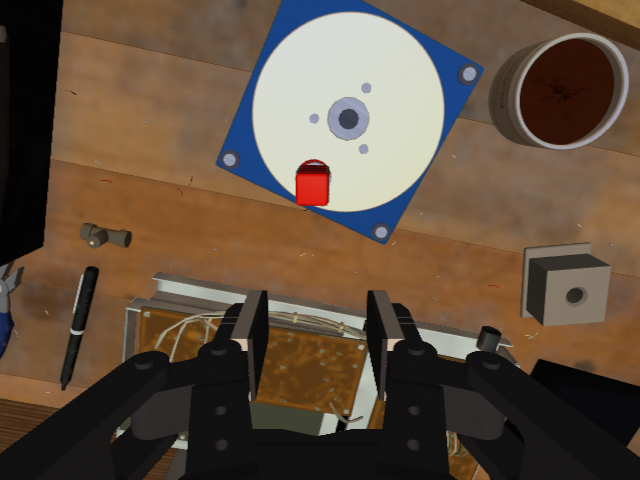

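The pin stands upright in the wheel at (313,185), collar hidden under the handle, and the bystanders are unmoved. The hand is clear, so I'm handing in.

```bash
python3 -c "
from h import *
M=model('wrist');print(at(M,313,188,.081).round(4));print(workorder.job_done())"
```

```text
[0.5423 0.0099 0.081 ]
the job is handed in; nothing more can be done
None
```

The job is handed in: the locking pin dropped into the lock hole with the wheel turned about 0.84 rad and was pushed fully home. It held the wheel when I let go, and the last picture shows it upright with the hand clear; the judge's verdict was not shown.

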